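# Dispense one bottle cap and push it into the taped square

### The job

Give the plunger of the cap dispenser one full press, so that a single cap slides out onto the bench, and let the plunger come back up. Then push that cap along the bench, without lifting it, until it lies flat inside the taped square; leave the other caps in the dispenser and do not disturb the beaker, the amber bottle or the white tub.

Things in the scene. Friction and masses are not known exactly. Their poses are not given: they have to be found in the camera images.
- dispenser: Cap dispenser fixed to the bench, 45 mm wide (y; 69 mm over 4 mm high foot flanges). Origin: on the bench under the centre of its magazine; z up; -x points out of its exit. The magazine, a clear square well 48 mm high from x -21.5 to +21.5 mm, holds three stacked caps. Behind it a white housing, 58 mm high, reaches to x +100 mm; the plunger stands on it at x +55 mm.
- exit (a point): Point on the bench below the outer face of the magazine's front wall; the exit slot above it is 18 mm high. Axes as the dispenser's. As the plunger goes down a flat steel pusher comes out here, twice as far, and slides the lowest cap out along the bench; on release it goes back in and the next cap drops. After a full press the cap's centre is about 46 mm out from here (-x), y 0.
- plunger_top (a point): Centre of the top face of the plunger's round grey head: 40 mm in diameter, 11 mm thick, 113 mm above the bench at rest. It is pressed straight down.
- plunger (a joint): Plunger stroke in m: 0 up (rest), 0.036 fully down on its stop. A spring raises it again when let go; pressing takes about 1 N at the top and 3.5 N at the bottom, then it is rigid.
- cap1: The lowest cap in the magazine at the start, the one that a press ejects: a black ribbed screw cap, a solid round disc 33 mm in diameter over the ribs (32 mm body) and 14 mm high, about 15 g. Origin: centre of its underside; z up.
- cap2: The second cap in the stack, same kind and origin, which must stay in the magazine (it drops to the bottom after the press).
- cap3: The third, topmost cap in the stack, same kind and origin, which must stay in the magazine.
- square: A square outlined with flat tape on the bench (0.6 mm, no obstacle): 76 mm inside, 100 mm outside, tape 12 mm wide, sides along its x and y axes. Origin: its centre, on the bench. It lies to the left or to the right of the dispenser's exit.
- beaker: Small empty glass beaker, 52 mm across, 58 mm high, standing on the other side of the exit from the square. Origin: centre of its underside. Leave alone.
- amber: Amber glass bottle with white cap, 56 mm across, 115 mm high, standing beyond on one side of the dispenser. Origin: centre of its underside. Leave alone.
- tub: White plastic tub with a grey lid, 54 mm across, 85 mm high, standing beyond on the other side. Origin: centre of its underside. Leave alone.
Mind the look-alikes: they are no part of the job. Of the things that look like the dispenser, the middle-sized one is meant.

How it is judged:
On the way, in this order (a step that is already met when the one before it is completed fails the run):
1. the plunger is pressed fully down and the lowest cap is out in front of the dispenser (value of joint plunger above 0.031 m and x of cap1 in the frame of dispenser below -0.05 m), for 0.05 s.
2. the plunger is back up (value of joint plunger below 0.003 m), for 0.05 s.
At the end, for the whole second after the job is handed in: The ejected cap lies flat and still on the bench with its centre within 24 mm of the square's centre along both of the square's axes (all of it inside the tape, or overlapping the tape by at most 2 mm); the plunger is up; the other two caps are stacked in the magazine (x of cap1 in the frame of square between -0.024 and 0.024 m and y of cap1 in the frame of square between -0.024 and 0.024 m and height (world z) of cap1 below 0.003 m and angle between cap1's own z axis and vertical below 0.1 rad and linear speed of cap1 below 0.01 m/s and value of joint plunger below 0.003 m and x of cap2 in the frame of dispenser between -0.006 and 0.006 m and y of cap2 in the frame of dispenser between -0.006 and 0.006 m and x of cap3 in the frame of dispenser between -0.006 and 0.006 m and y of cap3 in the frame of dispenser between -0.006 and 0.006 m and height (world z) of cap2 below 0.005 m and height (world z) of cap3 below 0.019 m); the robot touches nothing.
It fails at once if the cap is lifted more than 10 mm off the bench (height (world z) of cap1 above 0.01 m).
It fails at once if the cap is tipped up by more than 35 degrees (angle between cap1's own z axis and vertical above 0.6 rad).
It fails at once if a second cap is pushed out of the magazine (the plunger is pressed again) (x of any of cap2, cap3 in the frame of dispenser below -0.01 m).
It fails at once if a cap still in the magazine is lifted (height (world z) of cap2 above 0.026 m or height (world z) of cap3 above 0.04 m).
It fails at once if the beaker, the amber bottle or the tub is moved more than 20 mm (distance of any of beaker, amber, tub from where it was at the start of the episode above 0.02 m).
It also fails if it takes over 61 s, if anything falls off the work surface, if the arm or the gripper's body presses on something with over 40 N, if the wrist force passes 120 N, or if a joint passes its speed limit or range.

### The arm

A 6-joint arm with a two-finger parallel gripper is mounted at the origin on the work surface. World frame = base frame: x ahead of the robot, y to its left, z up, the work surface at z = 0. Lengths are in m, angles in rad, forces in N, time in s.
With the tool pointing down it reaches from about 0.275 to 0.85 m from the base axis. Payload 5.2 kg.
Tool frame: the origin (TCP) lies at the very end of the fingers, on their centre line; the grasp point (between the pads) lies robot.grasp_offset behind it (robot.grasp_offset is the distance from the TCP to the grasp point, in m); z points along the fingers, y is the line along which they close (so a half turn about z gives the same grasp; the last joint's range is limited). The gripper opens to 85 mm and grips with 20 to 120 N. Pads are 22 mm wide; open, the fingers measure 114 mm over their backs; the gripper's body (76 mm by 85 mm) begins 54 mm behind the grasp point. The pads swing forward as they close: fully open they stand 13 mm farther back than shut.
Start: joints at [-0.203, 0.259, 1.535, -0, 1.348, -0.203], TCP at [0.55, 0, 0.231] pointing down, gripper open.
Joint ranges: [-3.14, 3.14], [-0.91, 2.08], [0.19, 2.58], [-1.22, 4.36], [0.22, 2.71], [-3.12, 3.12]. Speed limits (rad/s): [2.57, 2.57, 3.14, 3.14, 3.14, 3.14].

### API

Orientations are given as a unit quaternion [x, y, z, w].
In Python, from rig import robot gives the robot as it stands.
- The arm moves only by the tool send_rows, never from a script. Its argument "deltas" is a list of rows, each a list of 5 numbers: the shift along the world's x, y, z in cm, then the turn about the world's z in degrees, then the closure, from 0 (fully open) to 1 (shut). A call has 1 to 5 rows; each row is the pose to reach, as a shift and turn from the pose commanded when the call began; what a row does not reach only later rows make up. A row lasts 1/12 s, in which the tool goes at most 41.7 mm and 7.16 degrees, less where a joint would pass 70% of its speed; a pose out of reach is approached as far as the arm can. A call with a gripper value outside its range is refused whole. The fingers move at their own pace and stop on an object; the grip force is fixed at half the most. Time passes only in rows, so rows that repeat a pose let the fingers close. It gives the time, the measured TCP pose, the force, the opening and the grip force at its end, in the units of the state.
- robot.get_state(): the state, without advancing time (a new reading comes with each control period).
- robot.capture(name): name is "scene" or "side" or "wrist"; returns a dict with "img" (384x512x3 uint8, red, green, blue), "range_z" (384x512 float32, m along the optical axis (not along the pixel's ray), 0 where there is no reading), "fx", "fy", "cx", "cy" (pixels), "world_to_cam" (4x4, takes a point from world to camera coordinates). Camera axes: x right, y down, z forward; pixel columns grow to the right and rows downward; lengths in m; the calibration is good to about 2 mm. A picture is of the moment at which its call begins.
- robot.hand_in(): hands the job in; it is judged then, once.
Trained networks look in the newest picture that a camera, given by its name, has taken for a name from the list of things; names that differ only in an ending like _2 or _b are one class to them, and where a whole thing is asked for, a point or a joint stands for the part that bears it (a point fixed in the world has none). Each returns a list of dicts, best first, with "conf" (0 to 1); they miss things now and then, are a little off and sometimes report something else, mostly with a low value. They report only what shows in the picture. A call takes as long as a camera call. They do not tell look-alikes from the thing itself.
- robot.outline_of(query, camera): "pixels" (384x512 bool, what is visible of it) and "rect" ([left, top, right, bottom] in pixels, round what is visible of it).
The state is a dict: "t": time; "qpos": joint angles; "dq": joint speeds; "joint_torque": joint torques, N m; "tool_pos": TCP position; "ee_rot": TCP orientation; "wrist_force": force on the tool from outside, world axes, zero at the start; "torque": the same for the moment, N m; "grip_width": finger opening in m; "grip_force": force on a finger pad.
Only numpy, scipy, OpenCV 4.12 (cv2) and the standard library are available. Lean on these libraries where they do the work, as an engineer would, in place of code of your own. Each camera call takes 0.05 s, during which the arm holds its last target. There are 200 camera calls.

## Working session

There is one attempt and no reset: what is moved stays moved. The work goes in short steps, Python scripts to look and compute and a tool call to move; the robot and the scene stay as the last step left them, time stands still between calls to the robot, and variables do not carry over. Pictures are saved under pics/ and viewed, at most 10 in all, crops included, and the job is handed in when it is done.

Besides the shell and the picture viewer there is one more tool, called after "Call:" in YAML: its name, and indented under it one key for each argument. send_rows: Moves the arm, as the interface text tells. Its arguments: {"type":"object","properties":{"deltas":{"type":"array"}},"required":["deltas"]}

```bash
mkdir -p pics; cat > h.py <<'E'
import numpy as np, cv2
from rig import robot
def world(c,mask=None):
    z=c["range_z"];v,u=np.indices(z.shape)
    p=np.stack([(u-c["cx"])/c["fx"]*z,(v-c["cy"])/c["fy"]*z,z,np.ones_like(z)],-1)
    w=p@np.linalg.inv(c["world_to_cam"]).T
    w=w[...,:3]; w[z==0]=np.nan
    return w
def save(n,img,s=1):
    cv2.imwrite("pics/"+n,cv2.resize(img[...,::-1],None,fx=s,fy=s,interpolation=cv2.INTER_CUBIC))
E
python3 - <<'E'
from h import *
a=robot.capture("scene");b=robot.capture("side")
save("a.png",a["img"],1.5);save("b.png",b["img"],1.5)
np.savez("s0.npz",a=world(a),b=world(b),ia=a["img"],ib=b["img"])
for cam in("scene","side"):
  for q in("dispenser","plunger_top","square","beaker","amber","tub","cap1"):
    for r in robot.outline_of(q,cam):print(cam,q,round(r["conf"],2),r["rect"])
E
```

```text
scene dispenser 0.98 [251.7, 221.1, 306.9, 277.6]
scene dispenser 0.83 [286.8, 194.3, 326.0, 228.3]
scene dispenser 0.59 [196.5, 134.1, 260.5, 203.5]
scene plunger_top 0.86 [275.6, 223.2, 294.7, 249.3]
scene plunger_top 0.82 [216.7, 135.3, 243.3, 167.1]
scene plunger_top 0.47 [306.4, 194.3, 323.9, 206.5]
scene square 0.59 [126.7, 237.4, 189.0, 291.3]
scene beaker 0.61 [299.1, 153.8, 318.0, 183.4]
scene amber 0.75 [343.6, 163.7, 375.1, 208.7]
scene amber 0.55 [278.1, 223.0, 296.7, 249.3]
scene tub 0.76 [201.0, 315.3, 227.1, 356.6]
scene cap1 0.46 [258.0, 232.0, 273.2, 244.5]
side dispenser 0.92 [255.9, 174.2, 283.9, 207.5]
side dispenser 0.7 [279.5, 176.2, 325.4, 233.3]
side dispenser 0.6 [161.2, 172.8, 236.8, 252.9]
side plunger_top 0.9 [192.8, 169.9, 216.1, 207.6]
side plunger_top 0.68 [303.9, 180.0, 318.8, 202.0]
side square 0.7 [251.6, 278.4, 324.4, 340.1]
side beaker 0.8 [212.0, 171.3, 232.1, 194.4]
side amber 0.7 [250.7, 138.5, 272.0, 177.5]
side tub 0.56 [368.5, 239.6, 397.9, 281.3]
side cap1 0.51 [286.5, 207.0, 299.1, 216.7]
```

View pics/a.png

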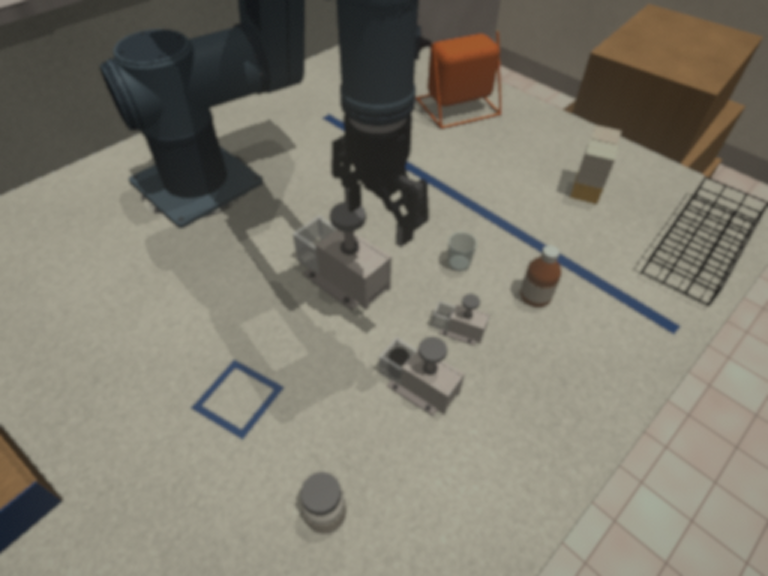

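View pics/b.png

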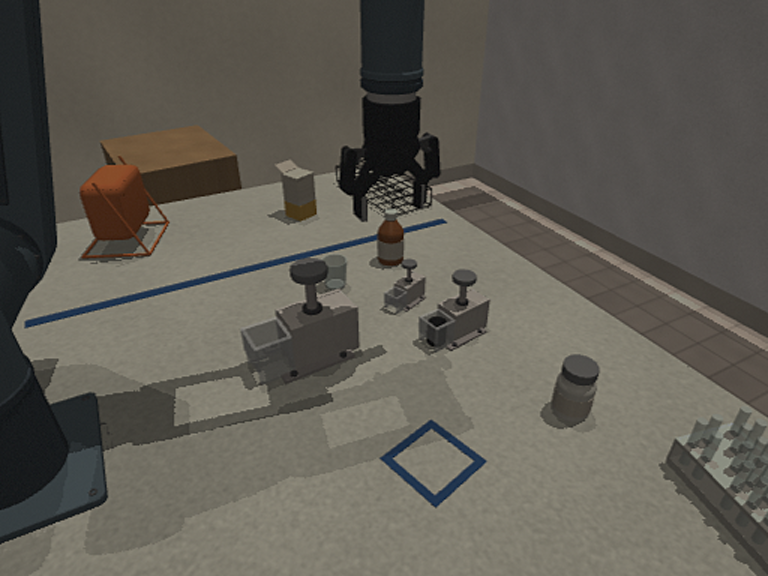

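Dispenser look-alikes in the scene picture (1.5x pixels): large and empty at (342,255), middle-sized with dark caps at (421,372), small at (460,318). The middle one fits on size. I'll measure it and confirm in a crop. The blue square is at (238,399), the beaker at (460,251), the amber bottle at (541,278) and the tub at (322,500).

```bash
cat > m.py <<'E'
from h import *
s=np.load("s0.npz")
c=s["ia"][205:300,240:340];save("crop.png",c,6)
out={}
for k in "ab":
    W=s[k];I=s["i"+k]
    hsv=cv2.cvtColor(I,cv2.COLOR_RGB2HSV)
    # square
    r={"a":(120,230,195,297),"b":(248,272,330,345)}[k]
    m=np.zeros(I.shape[:2],bool);m[r[1]:r[3],r[0]:r[2]]=1
    m&=(hsv[...,0]>100)&(hsv[...,0]<125)&(hsv[...,1]>110)
    p=W[m];p=p[np.isfinite(p).all(1)]
    rc=cv2.minAreaRect(p[:,:2].astype(np.float32)*1000);print(k,"square",rc,"z",np.median(p[:,2]))
    for n,(lo,hi) in dict(head=(.105,.122),house=(.052,.064),mag=(.042,.0515),low=(.012,.052)).items():
        # region near middle dispenser
        r={"a":(245,215,312,285),"b":(272,172,332,240)}[k]
        q=W[r[1]:r[3],r[0]:r[2]].reshape(-1,3);q=q[np.isfinite(q).all(1)]
        q=q[(q[:,2]>lo)&(q[:,2]<hi)]
        if len(q)>5:
            print(k,n,len(q),q.mean(0).round(4),cv2.minAreaRect(q[:,:2].astype(np.float32)*1000))
    for n,r in {"a":dict(tub=(201,315,227,357),beaker=(299,154,318,184),amber=(344,164,375,209),big=(196,134,260,203),small=(287,194,326,228)),"b":dict(tub=(368,239,398,282),beaker=(212,171,232,194),amber=(251,138,272,178),big=(161,172,237,253),small=(256,174,284,207))}[k].items():
        q=W[r[1]:r[3],r[0]:r[2]].reshape(-1,3);q=q[np.isfinite(q).all(1)];q=q[(q[:,2]>.015)&(q[:,2]<.16)]
        print(k,n,np.percentile(q,[2,98],axis=0).round(3).tolist())
E
python3 m.py
```

```text
a square ((0.0, 0.0), (0.0, 0.0), 0.0) z nan
a head 270 [ 0.6791 -0.0236  0.1129] ((678.1514892578125, -22.126462936401367), (37.97639465332031, 38.003421783447266), 8.91528606414795)
a house 594 [ 0.688  -0.0246  0.0586] ((682.8089599609375, -20.80881118774414), (80.74101257324219, 46.99165344238281), 8.927373886108398)
a mag 331 [ 0.6405 -0.0329  0.0462] ((661.7685546875, -24.596172332763672), (122.76154327392578, 46.597801208496094), 8.330263137817383)
a low 858 [ 0.6525 -0.0229  0.0352] ((654.6300048828125, 22.9239501953125), (122.84734344482422, 143.29220581054688), 8.589009284973145)
a tub [[0.689, -0.282, 0.021], [0.735, -0.236, 0.088]]
a beaker [[0.52, 0.19, 0.017], [0.567, 0.238, 0.06]]
a amber [[0.666, 0.222, 0.018], [0.716, 0.259, 0.116]]
a big [[0.327, 0.007, 0.018], [0.499, 0.076, 0.154]]
a small [[0.597, -0.008, 0.017], [0.68, 0.124, 0.113]]
b square ((485.8419189453125, -236.90086364746094), (99.93606567382812, 99.08183288574219), 15.047709465026855) z 0.0002981750780841619
b head 144 [ 0.6746 -0.0245  0.1117] ((676.2496948242188, -22.033432006835938), (38.11569595336914, 38.546627044677734), 6.450314044952393)
b house 344 [ 0.6782 -0.0216  0.0577] ((675.7843017578125, 31.38524627685547), (81.34379577636719, 151.89044189453125), 7.244170188903809)
b mag 262 [ 0.6415 -0.0246  0.0462] ((643.1670532226562, 21.070358276367188), (117.48394012451172, 159.8565216064453), 18.376895904541016)
b low 878 [ 0.6467 -0.0127  0.035 ] ((641.6582641601562, 30.391014099121094), (121.5072021484375, 176.1273651123047), 16.505146026611328)
b tub [[0.682, -0.281, 0.018], [0.725, -0.237, 0.086]]
b beaker [[0.442, 0.019, 0.016], [0.565, 0.239, 0.157]]
b amber [[0.64, 0.109, 0.018], [0.706, 0.262, 0.115]]
b big [[0.325, 0.008, 0.017], [0.552, 0.219, 0.154]]
b small [[0.594, 0.073, 0.016], [0.679, 0.12, 0.08]]
  return _methods._mean(a, axis=axis, dtype=dtype,
  ret = ret.dtype.type(ret / rcount)
```

View pics/crop.png

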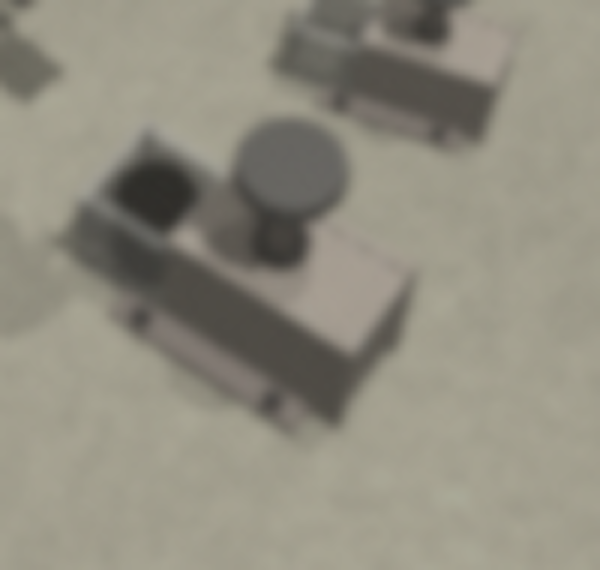

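The crop confirms it: the middle dispenser has a dark cap in its magazine, a head 38 mm across and a head height of 0.113 m. Head centre is (0.677,-0.022) and yaw about 8.7°, which puts its exit near (0.602,-0.034). The square centre is (0.486,-0.237). I'll close the gripper and go above the plunger.

Call:
send_rows:
  deltas:
    - [4,-1,0,0,1]
    - [8,-2,0,0,1]
    - [12.7,-2.2,0,0,1]
    - [12.7,-2.2,-4,0,1]
    - [12.7,-2.2,-7,0,1]

```text
t: 1.22
tool_pos: [0.6815, -0.023, 0.1613]
ee_rot: [0.707, 0.707, 0.002, 0.003]
wrist_force: [-0.3, 0.3, -2.1]
grip_width: 0.0253
grip_force: 0.0
```

```bash
python3 - <<'E'
from h import *
from scipy.spatial.transform import Rotation as R
s=robot.get_state();print(s["t"],s["tool_pos"],s["wrist_force"],s["grip_width"],robot.grasp_offset)
print(R.from_quat(s["ee_rot"]).as_matrix().round(3))
a=robot.capture("side");save("c.png",a["img"][150:250,240:360],5)
E
```

```text
1.2167 [ 0.68148608 -0.02298065  0.16128158] [-0.2600358   0.31976849 -2.05020144] 0.025317937209139316 0.0187
[[ 0.     1.     0.006]
 [ 1.    -0.    -0.001]
 [-0.001  0.006 -1.   ]]
```

View pics/c.png

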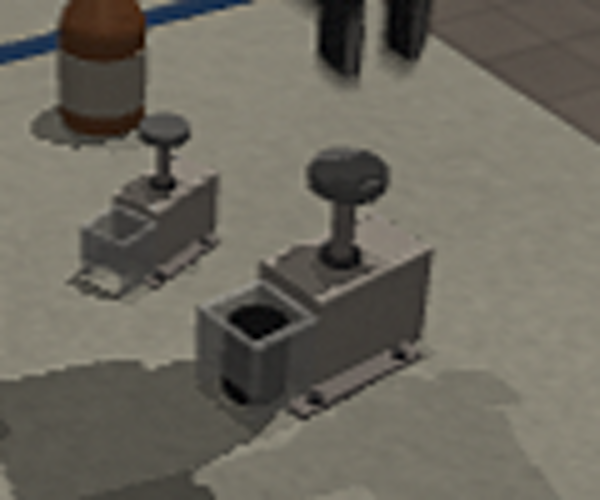

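The gripper is over the plunger of the middle dispenser, fingers still closing. Tool x lies along world y, which suits the later push. Next I'll descend and press.

Call:
send_rows:
  deltas:
    - [0,0,-1,0,1]
    - [0,0,-2,0,1]
    - [0,0,-3,0,1]
    - [0,0,-3.7,0,1]
    - [0,0,-4,0,1]

```text
t: 1.68
tool_pos: [0.6768, -0.0219, 0.1213]
ee_rot: [0.707, 0.707, 0.0, 0.0]
wrist_force: [-0.2, -0.2, -0.2]
grip_width: 0.0003
grip_force: 0.0
```

Call:
send_rows:
  deltas:
    - [0,0,-0.7,0,1]
    - [0,0,-1.4,0,1]
    - [0,0,-2.1,0,1]
    - [0,0,-2.8,0,1]
    - [0,0,-3.4,0,1]

```text
t: 2.1
tool_pos: [0.6778, -0.0221, 0.0872]
ee_rot: [0.707, 0.707, 0.001, 0.001]
wrist_force: [1.1, -0.3, 2.8]
grip_width: -0.0005
grip_force: 1.7
```

Call:
send_rows:
  deltas:
    - [0,0,-0.4,0,1]
    - [0,0,-0.7,0,1]
    - [0,0,-0.9,0,1]
    - [0,0,-1.1,0,1]
    - [0,0,-1.1,0,1]

```text
t: 2.52
tool_pos: [0.6774, -0.0221, 0.0771]
ee_rot: [0.707, 0.707, 0.0, 0.001]
wrist_force: [1.8, -0.8, 5.3]
grip_width: 0.0001
grip_force: 2.3
```

Call:
send_rows:
  deltas:
    - [0,0,-0.1,0,1]
    - [0,0,-0.1,0,1]

```text
t: 2.68
tool_pos: [0.6775, -0.0221, 0.077]
ee_rot: [0.707, 0.707, 0.0, 0.001]
wrist_force: [-1.5, 0.8, 9.6]
grip_width: -0.0003
grip_force: 4.7
```

```bash
python3 - <<'E'
from h import *
print(robot.get_state()["wrist_force"])
a=robot.capture("side");save("d.png",a["img"][150:250,240:360],5)
E
```

```text
[-1.53649845  0.84600274  9.64632453]
```

View pics/d.png

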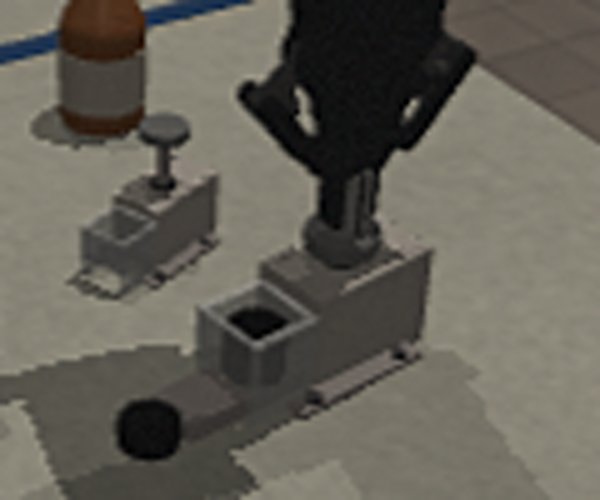

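The plunger is on its stop. The cap is out at crop (150,428), with the pusher behind it. Now I'll let the plunger up and move back over to the beaker side.

Call:
send_rows:
  deltas:
    - [0,0,1,0,1]
    - [0,0,2.2,0,1]
    - [0,0,3.5,0,1]
    - [0,0,5.5,0,1]
    - [0,0,8,0,1]

```text
t: 3.15
tool_pos: [0.6752, -0.0217, 0.1546]
ee_rot: [0.707, 0.707, -0.001, -0.002]
wrist_force: [0.5, -0.7, -1.3]
grip_width: 0.0001
grip_force: 0.0
```

Call:
send_rows:
  deltas:
    - [-3,1,0,0,0.74]
    - [-6,3,0,0,0.74]
    - [-9,5,0,0,0.74]
    - [-11.8,7,0,0,0.74]
    - [-11.8,7,0,0,0.74]

```text
t: 3.57
tool_pos: [0.5522, 0.0517, 0.1551]
ee_rot: [0.706, 0.708, -0.002, -0.003]
wrist_force: [-1.5, 0.2, -0.6]
grip_width: 0.0219
grip_force: 0.0
```

```bash
cat > cap.py <<'E'
from h import *
s=robot.get_state();print(s["t"],s["tool_pos"],s["grip_width"])
for cam in ("scene","side"):
    c=robot.capture(cam);W=world(c);I=c["img"]
    # black points near cap top height, away from the dispenser
    m=(I.max(-1)<60)&(W[...,2]>.009)&(W[...,2]<.018)&(W[...,0]>.4)&(W[...,0]<.592)&(W[...,1]<.0)&(W[...,1]>-.32)
    n,l,st,_=cv2.connectedComponentsWithStats(m.astype(np.uint8))
    for i in range(1,n):
        if st[i,4]>15:
            p=W[l==i];ce,r=cv2.minEnclosingCircle(p[:,:2].astype(np.float32)*1000)
            print(cam,st[i].tolist(),np.round(ce,1),round(r,1),np.median(p[:,2]).round(4))
    q=W[(W[...,2]>.105)&(W[...,2]<.12)&(np.hypot(W[...,0]-.677,W[...,1]+.022)<.025)]
    print(cam,"head",len(q),np.median(q[:,2]) if len(q) else "")
E
python3 cap.py
```

```text
3.5667 [0.55221998 0.05172919 0.15507679] 0.021863054207501325
scene [237, 226, 11, 10, 91] [558.1 -42.7] 13.5 0.0145
scene head 271 0.1135549663755886
side [263, 230, 13, 10, 98] [555.1 -40.2] 16.2 0.0132
side head 146 0.11230842478387534
```

The cap is at (0.556,-0.041), agreeing with the expected (0.557,-0.041), and the plunger is up. I'll come down behind it on the +y side.

Call:
send_rows:
  deltas:
    - [-0.3,-3.8,-3,0,0.74]
    - [-0.3,-3.8,-7,0,0.74]
    - [-0.3,-3.8,-11,0,0.74]
    - [-0.3,-3.8,-14,0,0.74]
    - [-0.3,-3.8,-14.8,0,0.74]

```text
t: 4.08
tool_pos: [0.5582, 0.0086, 0.0041]
ee_rot: [0.708, 0.706, 0.001, 0.001]
wrist_force: [7.5, 0.7, 7.7]
grip_width: 0.0223
grip_force: 0.0
```

Call:
send_rows:
  deltas:
    - [0,0,-0.3,0,0.74]
    - [0,0,-0.3,0,0.74]

```text
t: 4.25
tool_pos: [0.5588, 0.0086, 0.0038]
ee_rot: [0.708, 0.707, 0.001, 0.001]
wrist_force: [2.6, -0.8, 0.9]
grip_width: 0.0223
grip_force: 0.0
```

Measured x is 2.8 mm off the command and there's some sideways force, so I'll check before pushing.

Call:
send_rows:
  deltas:
    - [0,0,0.2,0,0.74]
    - [0,0,0.2,0,0.74]

```text
t: 4.42
tool_pos: [0.5574, 0.0093, 0.007]
ee_rot: [0.707, 0.707, 0.0, 0.001]
wrist_force: [2.3, -0.6, 1.6]
grip_width: 0.0221
grip_force: 0.0
```

```bash
python3 - <<'E'
from h import *
a=robot.capture("side");save("e.png",a["img"][130:270,180:340],4.5)
E
```

```text
(no output)
```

View pics/e.png

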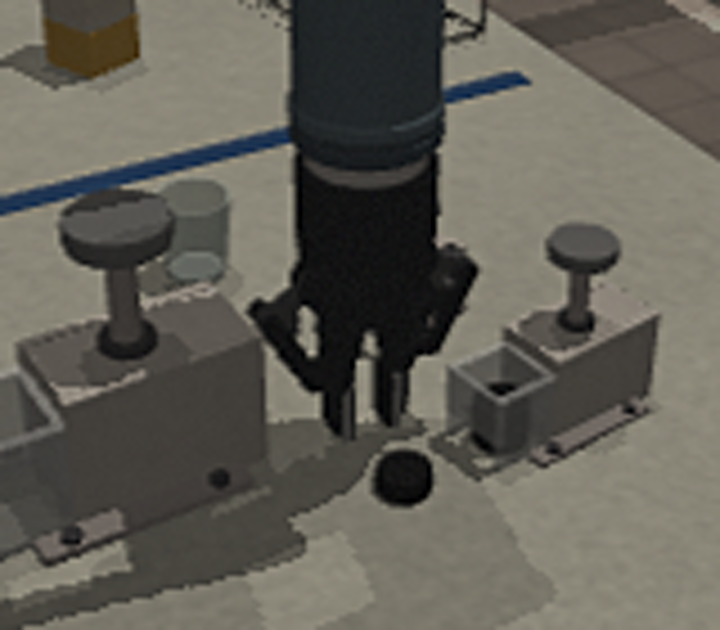

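Nothing is being touched, and the cap at (403,478) sits centred in front of the two fingers. I'll push it along a gentle arc of radius 0.31 m, turning 39° in total, with both fingers on the cap. First I'll work out the rows.

```bash
python3 - <<'E'
import numpy as np
S=np.r_[0:216:10]/1000;S[-1]=.212
f=S/.31
x=.556-.31*(1-np.cos(f))+.0235*np.sin(f);y=-.041-.31*np.sin(f)+.0235*np.cos(f)
P=np.c_[x*100,y*100,-np.degrees(f)]
for i in range(0,len(S)-1,5):
    print((P[i+1:i+6]-P[i]).round(2).tolist())
E
```

```text
[[0.06, -1.0, -1.85], [0.09, -2.0, -3.7], [0.08, -3.01, -5.54], [0.04, -4.01, -7.39], [-0.02, -5.01, -9.24]]
[[-0.1, -1.0, -1.85], [-0.24, -1.99, -3.7], [-0.4, -2.98, -5.54], [-0.6, -3.96, -7.39], [-0.83, -4.94, -9.24]]
[[-0.26, -0.97, -1.85], [-0.55, -1.93, -3.7], [-0.88, -2.88, -5.54], [-1.23, -3.82, -7.39], [-1.61, -4.74, -9.24]]
[[-0.41, -0.91, -1.85], [-0.86, -1.81, -3.7], [-1.33, -2.7, -5.54], [-1.83, -3.57, -7.39], [-2.35, -4.42, -9.24]]
[[-0.67, -1.0, -2.22]]
```

Call:
send_rows:
  deltas:
    - [0,-0.8,0,0,0.74]
    - [0,-1.5,0,0,0.74]
    - [0,-2.0,0,0,0.74]
    - [0,-2.4,0,0,0.74]
    - [0,-2.75,0,0,0.74]

```text
t: 4.88
tool_pos: [0.5555, -0.0182, 0.0061]
ee_rot: [0.707, 0.707, -0.0, -0.0]
wrist_force: [-0.5, 0.6, -0.1]
grip_width: 0.0224
grip_force: 0.0
```

Call:
send_rows:
  deltas:
    - [0.06,-1.0,0,-1.85,0.74]
    - [0.09,-2.0,0,-3.7,0.74]
    - [0.08,-3.0,0,-5.5,0.74]
    - [0.04,-4.0,0,-7.4,0.74]
    - [0,-5.0,0,-9.2,0.74]

```text
t: 5.3
tool_pos: [0.556, -0.0687, 0.0063]
ee_rot: [0.763, 0.647, -0.0, 0.0]
wrist_force: [-0.7, -0.2, 0.0]
grip_width: 0.0224
grip_force: 0.0
```

Call:
send_rows:
  deltas:
    - [-0.1,-1.0,0,-1.85,0.74]
    - [-0.24,-2.0,0,-3.7,0.74]
    - [-0.4,-3.0,0,-5.5,0.74]
    - [-0.6,-4.0,0,-7.4,0.74]
    - [-0.83,-4.95,0,-9.2,0.74]

```text
t: 5.72
tool_pos: [0.5475, -0.1181, 0.0063]
ee_rot: [0.812, 0.584, -0.0, 0.0]
wrist_force: [0.7, -0.0, -0.3]
grip_width: 0.0221
grip_force: 0.0
```

```bash
python3 cap.py
```

```text
5.7167 [ 0.54746093 -0.11809822  0.00628938] 0.022105943860758065
scene [201, 244, 14, 14, 120] [ 543.3 -137. ] 17.5 0.0148
scene head 271 0.11348333107479647
side [275, 254, 19, 16, 154] [ 537.9 -136.2] 22.0 0.0134
side head 80 0.1122875138935914
```

The cap is where it should be, about (0.540,-0.139). Continuing.

Call:
send_rows:
  deltas:
    - [-0.26,-0.97,0,-1.85,0.74]
    - [-0.55,-1.93,0,-3.7,0.74]
    - [-0.88,-2.88,0,-5.5,0.74]
    - [-1.23,-3.82,0,-7.4,0.74]
    - [-1.61,-4.74,0,-9.2,0.74]

```text
t: 6.23
tool_pos: [0.5313, -0.1654, 0.0063]
ee_rot: [0.856, 0.517, 0.0, 0.0]
wrist_force: [0.1, 0.1, 1.1]
grip_width: 0.0222
grip_force: 0.0
```

Call:
send_rows:
  deltas:
    - [-0.41,-0.91,0,-1.85,0.74]
    - [-0.86,-1.81,0,-3.7,0.74]
    - [-1.33,-2.7,0,-5.5,0.74]
    - [-1.65,-3.25,0,-6.7,0.74]
    - [-1.83,-3.57,0,-7.4,0.74]

```text
t: 6.65
tool_pos: [0.5127, -0.2011, 0.0063]
ee_rot: [0.888, 0.46, -0.0, -0.0]
wrist_force: [0.2, 0.0, -0.5]
grip_width: 0.0223
grip_force: 0.0
```

```bash
python3 cap.py
```

```text
6.65 [ 0.51269969 -0.20108615  0.00631289] 0.022325752078923084
scene [161, 257, 8, 12, 40] [ 500.  -223.6] 13.9 0.0151
scene head 272 0.1134480047581708
side [282, 285, 17, 17, 184] [ 499.1 -217.5] 18.7 0.0135
side head 0
```

The cap is at about (0.499,-0.220). The last stretch is (-1.3,-1.7) cm, taken slowly.

Call:
send_rows:
  deltas:
    - [-0.4,-0.5,0,-1,0.74]
    - [-0.75,-1.0,0,-2,0.74]
    - [-1.0,-1.35,0,-2,0.74]
    - [-1.2,-1.6,0,-2,0.74]
    - [-1.3,-1.7,0,-2,0.74]

```text
t: 7.17
tool_pos: [0.5, -0.2175, 0.0063]
ee_rot: [0.895, 0.446, -0.0, 0.0]
wrist_force: [0.9, 1.4, -0.6]
grip_width: 0.022
grip_force: 0.0
```

Call:
send_rows:
  deltas:
    - [0.6,0.8,0,0,0.74]
    - [1.5,2,0,0,0.74]
    - [3,4,2,0,0.74]
    - [4,5.5,6,0,0.74]
    - [4,6,10,0,0.74]

```text
t: 7.58
tool_pos: [0.5405, -0.1538, 0.1049]
ee_rot: [0.895, 0.447, -0.001, -0.002]
wrist_force: [0.6, -1.1, -0.2]
grip_width: 0.0221
grip_force: 0.0
```

Call:
send_rows:
  deltas:
    - [0,0,3,0,0.74]
    - [0,0,6,0,0.74]
    - [0,0,8,0,0.74]
    - [0,0,8,0,0.74]

```text
t: 7.92
tool_pos: [0.5433, -0.1573, 0.1911]
ee_rot: [0.895, 0.447, 0.003, 0.004]
wrist_force: [0.4, -0.4, -0.1]
grip_width: 0.0221
grip_force: 0.0
```

```bash
cat >> cap.py <<'E'
    save("f_%s.png"%cam,I,1.5)
E
python3 cap.py; cat > g.py <<'E'
import cv2,numpy as np
a=cv2.imread("pics/f_scene.png");b=cv2.imread("pics/f_side.png")
cv2.imwrite("pics/g.png",np.hstack([a[280:580,170:570],b[230:530,250:650]]))
E
python3 g.py
```

```text
7.9167 [ 0.54333378 -0.15733661  0.19106004] 0.022051280720356285
scene [153, 258, 12, 12, 107] [ 489.6 -237.4] 13.5 0.0148
scene head 272 0.11336198404710679
side [281, 295, 16, 15, 178] [ 486.8 -234.9] 17.0 0.0135
side head 44 0.11128201117943251Traceback (most recent call last):
  File "g.py", line 3, in <module>
    cv2.imwrite("pics/g.png",np.hstack([a[280:580,170:570],b[230:530,250:650]]))
                             ~~~~~~~~~^^^^^^^^^^^^^^^^^^^^^^^^^^^^^^^^^^^^^^^^^
    return _nx.concatenate(arrs, 1, dtype=dtype, casting=casting)
           ~~~~~~~~~~~~~~~^^^^^^^^^^^^^^^^^^^^^^^^^^^^^^^^^^^^^^^
ValueError: all the input array dimensions except for the concatenation axis must match exactly, but along dimension 0, the array at index 0 has size 296 and the array at index 1 has size 300
```

```bash
sed -i 's/280:580/270:570/' g.py; python3 g.py
```

```text
(no output)
```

View pics/g.png

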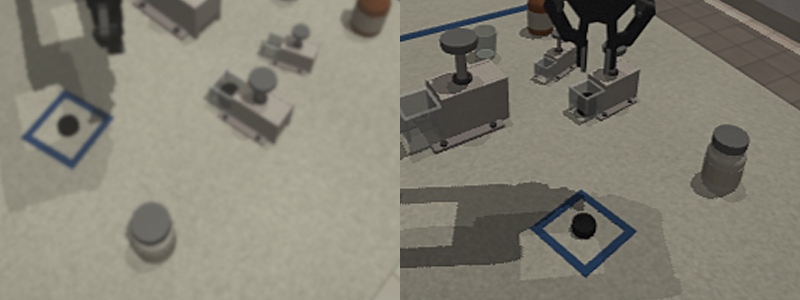

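The cap lies flat in the middle of the square in both views, at (68,125) and (583,226). The plunger is up, the caps are still in the magazine, the other objects haven't moved, and the arm is clear. Handing in.

```bash
python3 -c "
from rig import robot
print(robot.hand_in())"
```

```text
the job is handed in; nothing more can be done
None
```

The job is handed in, though `hand_in()` returned no verdict: one full press ejected a single cap, which I pushed along the bench to within about 4 mm of the square's centre; the last pictures show the plunger back up and caps still in the magazine.

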